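# Stock the locked spacer chest

### The job

Put all the loose aluminium spacers from the bench away in the grey stock chest, set down on its floor (standing, or lying if one has been knocked over, but none leaning or on top of another): open its cover's slotted fastener with the blade key (never with the fingers), and slide the cover fully open; the unmarked thumb catch may hold the cover too, which only trying it will tell, so shift the catch if need be. When every spacer is in, slide the cover fully shut, lock the fastener again with the key and put the key back upright in its holder; leave the other things on the bench where they are.

Things in the scene. Friction and masses are not known exactly. Their poses are not given: they have to be found in the camera images.
- chest: fixed grey steel chest, 190 (x) x 380 (y) x 86 mm tall; origin at the centre of its underside, z up. Its hold is the -y half: an open well, inside from x -85 to +85 and y -180 to -5 mm (chest's frame), walls 10 mm, floor 12 mm above the bench. The +y half is a plain deck over which the cover slides; the fully open cover leaves y -180 to -11 mm free.
- cover (a joint): slide of the flat aluminium cover (180 x 188 x 10 mm, top 98 mm above the bench) along the chest's +y: 0 shut, 0.178 m fully open (stop). Rubs with about 2 N, stays where left. The locked fastener, and the thumb catch when it holds, each stop it after 2 to 5 mm; do not push harder than about 15 N.
- cover_handle (a point): middle of the cover's black bar handle: 100 mm long along the chest's x, 14 mm wide (chest's y), 14 mm tall, centre 125 mm above the bench, 20 mm clear below it except for two 14 mm posts 40 mm either side of the middle. Moves with the cover; axes parallel to the chest's.
- fastener (a joint): slotted quarter-turn fastener on the cover, a round steel head 58 mm across: 0 locked (as at the start, to 0.1), slot along the chest's x; 1.571 rad released, slot along the chest's y. Released by turning clockwise seen from above; stops at both ends, resists with 0.1 N m, stays where left. Frees the cover above about 1.2 rad. Turn it back only with the cover shut.
- slot_head: the fastener's slotted head, turning with it: origin on its axis at the floor of the slot (104 mm above the bench); x along the slot, z up. The slot is 10 mm wide, 12 mm deep (head top 116 mm above the bench) and open at both ends. To be turned with the key, not touched by the fingers.
- catch (a joint): unmarked thumb catch on the cover, sliding along the chest's x: 0 = nearer the chest's -x edge (where it starts), 0.036 m = other end. Rubs with about 1.2 N, stays where left. Some hold the shut cover at 0 and free it at 0.036, others the reverse; only trying the cover with the fastener released tells. Where it is left does not matter.
- catch_top (a point): centre of the top of the catch's black thumb piece, 126 mm above the bench; the piece is 16 mm (chest's x) x 30 mm (chest's y) x 26 mm tall. Axes parallel to the chest's.
- key: blade key, upright in its holder at the start: steel blade 36 mm wide, 6 mm thick, 30 mm long, below a black handle 56 mm wide, 20 mm thick, 60 mm tall (30 to 90 mm above the origin). Origin at the middle of the blade's lower edge, x along the blade's width, y through its thickness, z up. 0.15 kg.
- holder: fixed grey holder block 90 (x) x 70 (y) x 45 mm tall with a pocket 50 (x) x 11 (y) x 36 mm deep in its top; origin at the centre of its underside, z up. The key hangs in it by the shoulders of its handle, key origin 15 mm above the bench.
- spacer0: plain aluminium spacer tube standing upright on the bench at the start, 50 mm outside diameter, 28 mm bore, 60 mm tall, about 0.2 kg; origin at the centre of its underside, z along its axis. Two to four spacers are present; an absent one reads None throughout.
- spacer1: plain aluminium spacer tube standing upright on the bench at the start, 50 mm outside diameter, 28 mm bore, 60 mm tall, about 0.2 kg; origin at the centre of its underside, z along its axis. Two to four spacers are present; an absent one reads None throughout.
- spacer2: plain aluminium spacer tube standing upright on the bench at the start, 50 mm outside diameter, 28 mm bore, 60 mm tall, about 0.2 kg; origin at the centre of its underside, z along its axis. Two to four spacers are present; an absent one reads None throughout.
- spacer3: plain aluminium spacer tube standing upright on the bench at the start, 50 mm outside diameter, 28 mm bore, 60 mm tall, about 0.2 kg; origin at the centre of its underside, z along its axis. Two to four spacers are present; an absent one reads None throughout.
- grease_can: bystander: grease can, 66 mm across and 150 mm tall; origin at its underside. To be left alone.
- jar: bystander: screw-top jar, 68 mm across and 85 mm tall; origin at its underside. To be left alone.
- tape_roll: bystander: roll of tape lying flat, 100 mm across and 48 mm tall; origin at its underside. To be left alone.
- caliper_case: bystander: black caliper case, 85 x 200 x 28 mm; origin at its underside. To be left alone.
- hammer: bystander: hammer lying on the bench; origin at its underside. To be left alone.
- wrench: bystander: wrench lying on the bench; origin at its underside. To be left alone.

How it is judged (in metres and radians):
On the way, in this order (a step that is already met when the one before it is completed fails the run):
1. the fastener is turned to release with the key (value of joint fastener above 1.2 rad), for 0.1 s.
2. the cover is slid open (value of joint cover above 0.15 m), for 0.2 s.
3. all the spacers rest on the floor of the chest (x of spacer0 in the frame of chest between -0.085 and 0.085 m and y of spacer0 in the frame of chest between -0.18 and -0.005 m and ((z of spacer0 in the frame of chest below 0.022 m and angle between spacer0's own z axis and vertical below 0.2 rad) or (z of spacer0 in the frame of chest below 0.047 m and angle between spacer0's own z axis and vertical between 1.37 and 1.77 rad)) and linear speed of each of spacer0, spacer1, spacer2, spacer3 below 0.02 m/s and x of spacer1 in the frame of chest between -0.085 and 0.085 m and y of spacer1 in the frame of chest between -0.18 and -0.005 m and ((z of spacer1 in the frame of chest below 0.022 m and angle between spacer1's own z axis and vertical below 0.2 rad) or (z of spacer1 in the frame of chest below 0.047 m and angle between spacer1's own z axis and vertical between 1.37 and 1.77 rad)) and x of spacer2 in the frame of chest between -0.085 and 0.085 m and y of spacer2 in the frame of chest between -0.18 and -0.005 m and ((z of spacer2 in the frame of chest below 0.022 m and angle between spacer2's own z axis and vertical below 0.2 rad) or (z of spacer2 in the frame of chest below 0.047 m and angle between spacer2's own z axis and vertical between 1.37 and 1.77 rad)) and x of spacer3 in the frame of chest between -0.085 and 0.085 m and y of spacer3 in the frame of chest between -0.18 and -0.005 m and ((z of spacer3 in the frame of chest below 0.022 m and angle between spacer3's own z axis and vertical below 0.2 rad) or (z of spacer3 in the frame of chest below 0.047 m and angle between spacer3's own z axis and vertical between 1.37 and 1.77 rad))), for 0.2 s.
4. the cover is slid shut (value of joint cover below 0.008 m), for 0.2 s.
At the end, for the whole second after the job is handed in: Every spacer present is at rest on the floor of the chest's hold, standing or lying (within 0.2 rad); the cover is shut (within 8 mm) and the fastener locked (within 0.25 rad of its locked stop); the key stands in its holder, seated to within 10 mm of its full depth (all of step 3 and value of joint cover below 0.008 m and value of joint fastener below 0.25 rad and horizontal distance between key and holder below 0.012 m and height (world z) of key below 0.025 m and angle between key's own z axis and vertical below 0.15 rad and linear speed of key below 0.02 m/s); the robot touches nothing.
It fails at once if the fingers press on the fastener's head instead of using the key (contact force between the fingers and slot_head above 3 N).
It fails at once if a bystander is moved more than 50 mm (distance of any of grease_can, jar, tape_roll, caliper_case, hammer, wrench from where it was at the start of the episode above 0.05 m).
Of spacer0, spacer1, spacer2, spacer3 only 2 to 4 are there at a start; the rules pass over those that are not, and their reading is None.
At some moment in a run one of spacer0, spacer1, spacer2, spacer3 may be knocked a few centimetres aside while the robot is not near it.
It also fails if it takes over 210 s, if anything falls off the work surface, if the arm or the gripper's body presses on something with over 40 N, if the wrist force passes 120 N, or if a joint passes its speed limit or range.

### The arm

A 6-joint arm with a two-finger parallel gripper is mounted at the origin on the work surface. World frame = base frame: x ahead of the robot, y to its left, z up, the work surface at z = 0. Lengths are in mm, angles in degrees, forces in N, time in s.
With the tool pointing down it reaches from about 350 to 850 mm from the base axis. Payload 8.1 kg.
Tool frame: the origin (TCP) lies at the very end of the fingers, on their centre line; the grasp point (between the pads) lies 19 mm behind it; z points along the fingers, y is the line along which they close (so a half turn about z gives the same grasp; the last joint's range is limited). The gripper opens to 85 mm and grips with 20 to 120 N. Pads are 22 mm wide; open, the fingers measure 114 mm over their backs; the gripper's body (76 mm by 85 mm) begins 54 mm behind the grasp point. The pads swing forward as they close: fully open they stand 13 mm farther back than shut.
Start: joints at [63.117, 7.471, 85.268, -0, 87.261, -4.893], TCP at [224.647, 556.362, 231.292] pointing down, gripper open.
Joint ranges: [-169.43, 169.43], [-51.17, 129.36], [1.28, 143.12], [-76.62, 256.62], [0, 156.53], [-152.29, 152.29]. Speed limits (degrees/s): [136.94, 136.94, 159.86, 180, 180, 180].

### API

Orientations are given as [roll, pitch, yaw] about the fixed x, y, z axes, in that order (R = Rz(yaw) Ry(pitch) Rx(roll)).
In Python, from bench import status, viewer, job gives the robot as it stands.
- The arm moves only by the tool arm_command, never from a script. Its argument "targets" is a list that holds one entry, the list of rows, each a list of 7 numbers: the shift along the world's x, y, z in m, then the turn, a rotation vector about the world's x, y, z in rad, then the opening, from -1 (shut) to 1 (fully open). In form: [[[dx, dy, dz, rx, ry, rz, gripper], ...]]. A call has 1 to 10 rows; each row shifts and turns the commanded pose from where the row before left it; what a row does not reach is not made up. A row lasts 1/8 s, in which the tool goes at most 62.5 mm and 10.7 degrees, less where a joint would pass 70% of its speed; a pose out of reach is approached as far as the arm can. A call with a gripper value outside its range is refused whole. The fingers move at their own pace and stop on an object; "force" is the grip in N (left out, the last holds). Time passes only in rows, so rows that do not move let the fingers close. It gives the time, the measured TCP pose, the force, the opening and the grip force at its end, in the units of the state.
- status.sense(): the state, without advancing time (a new reading comes with each control period).
- viewer.snapshot(name): name is "side" or "top" or "wrist"; returns the picture (420x560x3 uint8, red, green, blue); there is no depth.
- viewer.camera_model(name): a dict with "vertical_fov" (degrees; the focal length in pixels is half the picture's height over the tangent of half this angle, whatever the lens; pixels are square), "cx", "cy" (the principal point, pixels), "xyz" and "attitude" of the camera in the world. Camera axes: x right, y down, z forward; pixel columns grow to the right and rows downward; lengths in mm; the calibration is good to about 2 mm. A picture is of the moment at which its call begins: read the wrist's pose just before it. camera_model takes no time and is no camera call; for the wrist camera it gives the pose at the moment of the call.
- job.hand_in(): hands the job in; it is judged then, once.
The state is a dict: "time": time; "joint_pos": joint angles; "qd": joint speeds; "joint_efforts": joint torques, N m; "tool_pos": TCP position; "tcp_rot": TCP orientation; "ft_force": force on the tool from outside, world axes, zero at the start; "wrist_torque": the same for the moment, N m; "finger_gap": finger opening in mm; "grip_force": force on a finger pad.
Only numpy, scipy, OpenCV 4.12 (cv2) and the standard library are available. Lean on these libraries where they do the work, as an engineer would, in place of code of your own. Each camera call takes 0.05 s, during which the arm holds its last target. There are 200 camera calls.

## Working session

There is one attempt and no reset: what is moved stays moved. The work goes in short steps, Python scripts to look and compute and a tool call to move; the robot and the scene stay as the last step left them, time stands still between calls to the robot, and variables do not carry over. Pictures are saved under pics/ and viewed, at most 16 in all, crops included, and the job is handed in when it is done.

Besides the shell and the picture viewer there is one more tool, called after "Emit:" in YAML: its name, and indented under it one key for each argument. arm_command: Moves the arm, as the interface text tells. Its arguments: {"type":"object","properties":{"targets":{"type":"array"},"force":{"type":"number"}},"required":["targets"]}

```bash
ls; mkdir -p pics
python3 - <<'E'
from bench import status, viewer
import cv2
for n in("top","side"):
    m=viewer.camera_model(n);print(n,m)
    cv2.imwrite(f"pics/{n}0.png",viewer.snapshot(n)[:,:,::-1])
print(viewer.camera_model("wrist"));print(status.sense())
E
```

```text
pics
top {'vertical_fov': 45.70158196047498, 'cx': 274.8938745871406, 'cy': 213.3140480096398, 'xyz': array([ 357.11630089,  -51.4315337 , 1384.2644017 ]), 'attitude': array([-173.02312928,    1.04208689,  -89.9437443 ])}
side {'vertical_fov': 44.861626741053854, 'cx': 279.4508665639657, 'cy': 208.92275939700966, 'xyz': array([  -73.92892767, -1038.07948814,   969.39026583]), 'attitude': array([-127.34401285,   -0.79441568,  -30.55166879])}
{'vertical_fov': 58.24168476029425, 'cx': 278.1260206069001, 'cy': 213.93877567766907, 'xyz': array([153.06046526, 585.08131861, 374.2157053 ]), 'attitude': array([1.62812999e+02, 7.58195363e-02, 6.79800818e+01])}
{'time': 0.1, 'joint_pos': array([ 6.31183609e+01,  7.51156014e+00,  8.53227667e+01,  1.80346093e-04,
        8.72625916e+01, -4.89373794e+00]), 'qd': array([-0.01604115,  0.0031536 , -0.15830306, -0.06054396, -0.07470738,
        0.09191361]), 'joint_efforts': array([ 1.10831974e-03, -5.70959508e+01, -5.01938260e+01, -2.72040315e-04,
        8.50483426e-03,  8.82612562e-05]), 'tool_pos': array([224.40502995, 555.91758128, 230.34383509]), 'tcp_rot': array([-1.79903450e+02, -8.44738418e-03,  1.58012083e+02]), 'ft_force': array([-0.04530068,  0.24748189, -0.28397996]), 'wrist_torque': array([ 0.01342833, -0.03272189, -0.04981384]), 'grip_force': 0.0, 'finger_gap': 85.35980617542063}
```

View pics/top0.png

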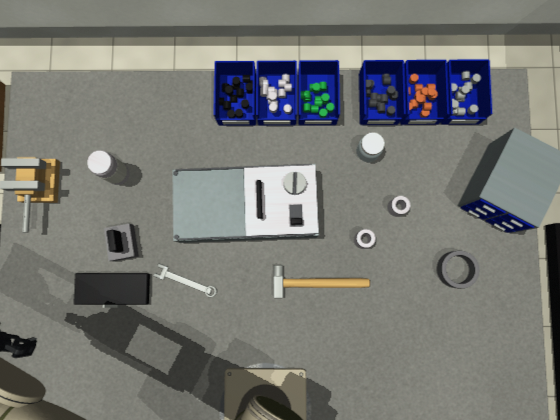

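View pics/side0.png

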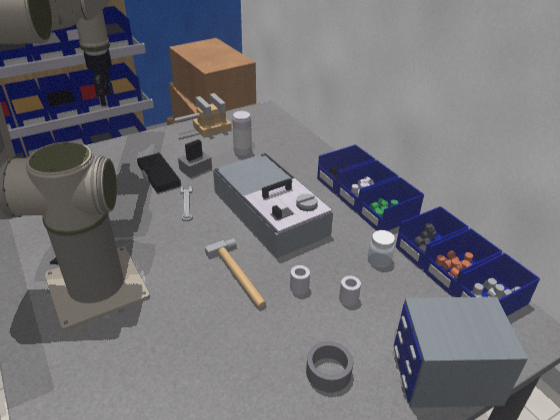

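The top view shows the chest at about (245,203), slot head (294,183), handle (260,199), catch (296,215), spacers (401,205) and (366,239), and the key in its holder at (119,241). The side view shows the same two spacers, at (300,280) and (350,291). Next I'll get coarse positions by casting rays from the two views.

```bash
cat > h.py <<'E'
import numpy as np, cv2
from scipy.spatial.transform import Rotation as R
from bench import status, viewer
def cam(n): 
    m=viewer.camera_model(n); m['R']=R.from_euler('xyz',m['attitude'],degrees=True).as_matrix()
    m['f']=210/np.tan(np.radians(m['vertical_fov']/2)); return m
def ray(m,p):
    d=m['R']@np.array([(p[0]-m['cx'])/m['f'],(p[1]-m['cy'])/m['f'],1.]); return m['xyz'],d/np.linalg.norm(d)
def plane(m,p,z):
    o,d=ray(m,p); return o+d*(z-o[2])/d[2]
def tri(obs):
    A=np.zeros((3,3));b=np.zeros(3)
    for m,p in obs:
        o,d=ray(m,p);P=np.eye(3)-np.outer(d,d);A+=P;b+=P@o
    x=np.linalg.solve(A,b); return x,[float(np.linalg.norm(np.cross(x-ray(m,p)[0],ray(m,p)[1]))) for m,p in obs]
def proj(m,X):
    c=m['R'].T@(np.asarray(X,float)-m['xyz']); return c[:2]/c[2]*m['f']+[m['cx'],m['cy']]
def snap(n,name):
    m=cam(n);im=viewer.snapshot(n);cv2.imwrite(f'pics/{name}.png',im[:,:,::-1]);np.save(f'pics/{name}.npy',m,allow_pickle=True);return m,im
def load(name): return np.load(f'pics/{name}.npy',allow_pickle=True).item(),cv2.imread(f'pics/{name}.png')[:,:,::-1]
E
python3 - <<'E'
from h import *
np.set_printoptions(precision=1,suppress=True)
t,s=cam('top'),cam('side')
for n,p,q in[('sA',(401,205),(350,283)),('sB',(366,239),(300,272)),('slot',(294,183),(307,201)),('handle',(260,199),(277,187)),('catch',(296,210),(277,209)),('key',(114,240),(193,145)),('can',(99,157),(242,115)),('jar',(373,140),(382,238))]:
    print(n,*tri([(t,p),(s,q)]))
c=[plane(t,p,86) for p in[(173,171),(174,241),(319,238),(316,165)]]
print(c)
E
```

```text
sA [ 541.5 -364.4   59. ] [0.30790098962449336, 0.3079009896245034]
sB [ 452.2 -270.    59.7] [2.1473398523660143, 2.1473398523660907]
slot [594.6 -78.7 108.8] [2.400207217045479, 2.4002072170457396]
handle [549.4   9.8 119.5] [0.4835936668559484, 0.4835936668558116]
catch [511.3 -77.8 113.3] [10.85647965727643, 10.856479657276347]
key [445.2 391.   96.2] [0.09377228987460859, 0.09377228987459493]
can [652.2 423.4 142.8] [3.0498099489723374, 3.049809948972418]
jar [ 710.2 -287.6   78.8] [4.628926144032991, 4.628926144032838]
[array([629.8, 243.8,  86. ]), array([443.3, 236.4,  86. ]), array([ 451.1, -142.6,   86. ]), array([ 645. , -136.6,   86. ])]
```

Emit:
arm_command:
  targets:
    - [[0.036,-0.028,0.002,0,0,0.064,1],[0.036,-0.028,0.002,0,0,0.064,1],[0.036,-0.028,0.002,0,0,0.064,1],[0.036,-0.028,0.002,0,0,0.064,1],[0.036,-0.028,0.002,0,0,0.064,1],[0.036,-0.028,0.002,0,0,0.064,1],[0,0,0,0,0,0,1]]

```text
time: 0.98
tool_pos: [442.8, 386.1, 242.8]
tcp_rot: [-179.9, -0.0, 179.8]
ft_force: [-0.6, 0.9, -0.5]
finger_gap: 85.5
grip_force: 0.0
```

Run:
```python
from h import *
m,im=snap('wrist','w1');print(m['xyz'],m['attitude'],status.sense()['tool_pos'],status.sense()['tcp_rot'])
```

```text
[365.80551613 387.06588576 386.71017305] [1.62794211e+02 2.00491822e-02 8.97838538e+01] [441.4242558  387.25058573 242.7316724 ] [-1.79971663e+02 -4.83276087e-02  1.79834582e+02]
```

View pics/w1.png

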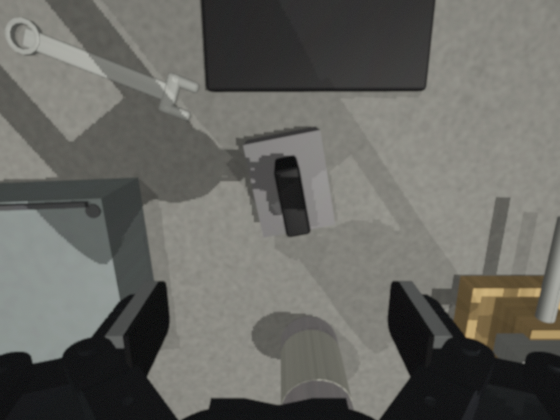

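The wrist view shows the key handle in the holder, its top around (292,197) and slightly rotated, and the holder top corners near (243,142), (319,129), (335,222) and (262,236). I'll take a second, shifted view.

Emit:
arm_command:
  targets:
    - [[0.02,0.03,0,0,0,0,1],[0.02,0.03,0,0,0,0,1],[0,0,0,0,0,0,1],[0,0,0,0,0,0,1]]

```text
time: 1.52
tool_pos: [479.5, 448.7, 242.7]
tcp_rot: [-180.0, -0.1, -179.9]
ft_force: [0.8, -0.3, 0.2]
finger_gap: 85.4
grip_force: 0.0
```

```bash
cat >> h.py <<'E'
np.set_printoptions(precision=2,suppress=True)
def blobs(mask,amin=200,box=None):
    if box: 
        k=np.zeros_like(mask);x0,y0,x1,y1=box;k[y0:y1,x0:x1]=1;mask=mask&k
    c,_=cv2.findContours(mask.astype(np.uint8),cv2.RETR_EXTERNAL,cv2.CHAIN_APPROX_NONE)
    return sorted([x for x in c if cv2.contourArea(x)>amin],key=cv2.contourArea,reverse=True)
E
python3 - <<'E'
from h import *
m2,im2=snap('wrist','w2'); m1,im1=load('w1')
for m,im in((m1,im1),(m2,im2)):
    g=im.max(2)
    c0=proj(m,[445,391,95])
    x,y=int(c0[0]),int(c0[1])
    for th in(30,45):
      b=blobs(g<th,300,(max(x-60,0),max(y-70,0),x+60,y+70))
      for c in b[:2]: print(th,cv2.contourArea(c),cv2.minAreaRect(c),cv2.approxPolyDP(c,4,True)[:,0].tolist())
    print(c0)
crop=np.hstack([cv2.resize(i[max(0,y-75):max(0,y-75)+150,x-66:x+66],None,fx=3,fy=3) for i,(x,y) in((im1,(292,190)),(im2,tuple(int(v) for v in proj(m2,[445,391,95]))) )])
cv2.imwrite('pics/kc.png',crop[:,:,::-1]);print(crop.shape)
E
```

```text
30 867.5 ((288.4927062988281, 183.96585083007812), (53.49976348876953, 23.048200607299805), 77.90524291992188) [[276, 160], [282, 208], [304, 208], [299, 178], [275, 173], [296, 167], [294, 158]]
45 1114.5 ((290.6153869628906, 195.07693481445312), (77.26976013183594, 24.318401336669922), 78.69007110595703) [[284, 157], [276, 159], [274, 174], [287, 233], [293, 234], [286, 209], [302, 209], [308, 227], [298, 172], [297, 177], [280, 174], [297, 169], [295, 159]]
[283.54 200.64]
30 2348.0 ((213.57154846191406, 153.482666015625), (74.42015838623047, 34.692100524902344), 76.37300109863281) [[221, 115], [189, 125], [207, 191], [227, 188], [235, 174]]
45 2471.0 ((213.61767578125, 153.47059631347656), (75.4285659790039, 35.89527130126953), 75.96376037597656) [[221, 115], [188, 124], [207, 192], [228, 188], [236, 174]]
[202.59 154.98]
(450, 792, 3)
```

View pics/kc.png

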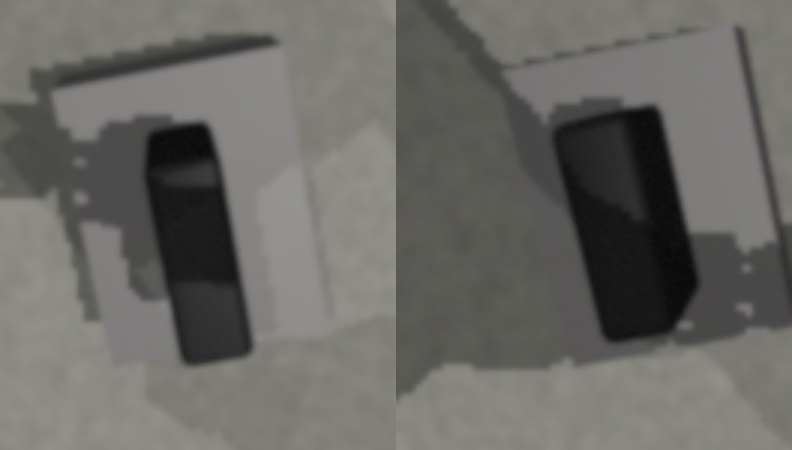

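The crops show the handle top face clearly. In view 1 its corners are (275,172), (298,168), (310,232) and (287,236). In view 2 they are (189,122), (213,116), (226,189) and (206,193).

Run:
```python
from h import *
m1,_=load('w1');m2,_=load('w2')
A=[(275.3,172.3),(298,168.3),(310,232.3),(287.3,236.3)];B=[(189,122.3),(213,115.9),(227,188.5),(206,192.7)]
P=[tri([(m1,a),(m2,b)]) for a,b in zip(A,B)]
for p in P:print(*p)
P=np.array([p[0] for p in P]);print(P.mean(0))
for m,C in((m1,A),(m2,B)):
    Q=np.array([plane(m,c,105) for c in C]);d=Q[3]+Q[2]-Q[0]-Q[1];print(Q.mean(0),np.degrees(np.arctan2(d[1],d[0])))
H1=[(243.3,145.7),(319.3,130),(335.3,225),(262,236.7)];H2=[(170.7,102.3),(250,88.3),(267.3,185)]
for a,b in zip(H1,H2):print(*tri([(m1,a),(m2,b)]))
Q=np.array([plane(m1,c,45) for c in H1]);d=Q[3]+Q[2]-Q[0]-Q[1];print(Q.mean(0),np.degrees(np.arctan2(d[1],d[0])),Q)
```

```text
[419.83 384.67 105.87] [0.06742124734662233, 0.06742124734659348]
[415.93 402.09 107.2 ] [0.854187520345375, 0.8541875203454112]
[467.48 411.18 109.39] [0.7262183012363426, 0.72621830123636]
[472.62 393.77 103.37] [0.305509472603269, 0.30550947260332073]
[443.97 397.93 106.46]
[444.31 398.04 105.  ] 10.66282022930051
[444.2  397.71 105.  ] 9.299639168860521
[406.94 355.73  45.06] [0.4300213893766245, 0.43002138937671036]
[394.67 424.43  34.74] [0.09278730461068553, 0.0927873046105657]
[477.43 439.37  59.08] [0.7184369701411248, 0.7184369701410781]
[444.64 397.75  45.  ] 10.666649413146349 [[407.31 355.5   45.  ]
 [393.75 423.39  45.  ]
 [482.91 441.25  45.  ]
 [494.6  370.87  45.  ]]
```

Emit:
arm_command:
  targets:
    - [[-0.0182,-0.0253,0,0,0,0.09,1],[-0.0182,-0.0253,0,0,0,0.09,1],[0,0,-0.044,0,0,0,1],[0,0,-0.045,0,0,0,1],[0,0,-0.045,0,0,0,1],[0,0,-0.044,0,0,0,1],[0,0,0,0,0,0,1]]

```text
time: 2.45
tool_pos: [441.0, 395.3, 61.6]
tcp_rot: [-179.8, -0.4, -169.7]
ft_force: [0.0, -0.0, 0.6]
finger_gap: 85.4
grip_force: 0.0
```

Emit:
arm_command:
  targets:
    - [[0,0,0,0,0,0,-1],[0,0,0,0,0,0,-1],[0,0,0,0,0,0,-1],[0,0,0,0,0,0,-1]]
  force: 60

```text
time: 2.95
tool_pos: [445.0, 398.3, 66.7]
tcp_rot: [180.0, 0.1, -169.7]
ft_force: [-1.3, -1.6, 4.4]
finger_gap: 19.4
grip_force: 59.9
```

Emit:
arm_command:
  targets:
    - [[0,0,0.02,0,0,0,-1],[0,0,0.05,0,0,0,-1],[0,0,0.06,0,0,0,-1],[0,0,0.06,0,0,0,-1]]

```text
time: 3.45
tool_pos: [443.8, 397.5, 258.2]
tcp_rot: [180.0, 0.0, -169.7]
ft_force: [1.5, 1.4, -1.5]
finger_gap: 19.2
grip_force: 59.0
```

Emit:
arm_command:
  targets:
    - [[0.014,-0.048,0,0,0,-0.016,-1],[0.014,-0.048,0,0,0,-0.016,-1],[0.014,-0.048,0,0,0,-0.016,-1],[0.014,-0.048,0,0,0,-0.016,-1],[0.014,-0.048,0,0,0,-0.016,-1],[0.014,-0.048,0,0,0,-0.016,-1],[0.014,-0.048,0,0,0,-0.016,-1],[0.014,-0.048,0,0,0,-0.016,-1],[0.014,-0.048,0,0,0,-0.016,-1],[0,0,0,0,0,0,-1]]

```text
time: 4.7
tool_pos: [570.5, -37.6, 256.1]
tcp_rot: [-179.9, 0.0, -178.2]
ft_force: [-0.1, 0.2, -2.5]
finger_gap: 19.4
grip_force: 59.2
```

Emit:
arm_command:
  targets:
    - [[0,0,0,0,0,0,-1]]

```text
time: 4.82
tool_pos: [570.1, -34.0, 256.0]
tcp_rot: [180.0, 0.0, -178.0]
ft_force: [0.3, -0.9, -1.7]
finger_gap: 19.4
grip_force: 59.2
```

Run:
```python
from h import *
m,im=snap('wrist','w3');print(m['xyz'],status.sense()['tool_pos'],status.sense()['tcp_rot'])
```

```text
[493.12 -36.14 399.79] [570.03 -33.39 255.84] [ 179.97    0.01 -177.89]
```

Emit:
arm_command:
  targets:
    - [[0.02,-0.035,0,0,0,0,-1],[0.02,-0.035,0,0,0,0,-1],[0,0,0,0,0,0,-1],[0,0,0,0,0,0,-1]]

```text
time: 5.38
tool_pos: [610.1, -102.8, 255.3]
tcp_rot: [180.0, -0.0, -177.9]
ft_force: [0.0, -0.5, -1.7]
finger_gap: 19.4
grip_force: 59.4
```

Run:
```python
from h import *
m,im=snap('wrist','w4');print(m['xyz'],status.sense()['tool_pos'],status.sense()['tcp_rot'])
_,a=load('w3')
cv2.imwrite('pics/c34.png',np.vstack([a[:300],im[:300]])[:,:,::-1])
```

```text
[ 533.21 -105.12  399.24] [ 610.04 -102.63  255.45] [ 179.97   -0.01 -177.83]
```

View pics/c34.png

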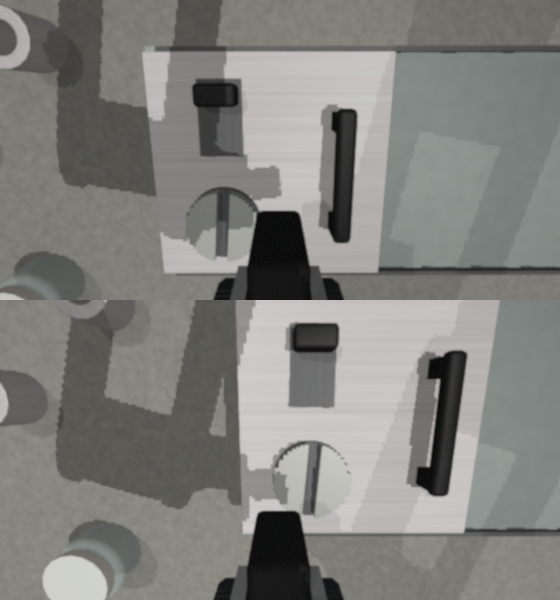

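View w3 shows the slot head near (223,224), catch (215,93) and handle (343,175). View w4 shows the head near (312,179), catch (316,33) and handle (447,124). I'll zoom in on the heads to measure the slot.

Run:
```python
from h import *
_,a=load('w3');_,b=load('w4')
f=lambda i,x,y:cv2.resize(i[y:y+100,x:x+98],None,fx=4,fy=4,interpolation=cv2.INTER_CUBIC)
cv2.imwrite('pics/hz.png',np.hstack([f(a,175,175),f(b,263,130)])[:,:,::-1])
```

```text
(no output)
```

View pics/hz.png

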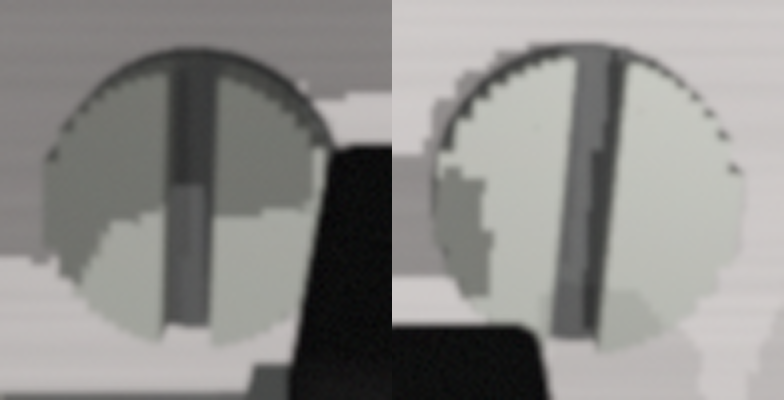

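The zoom shows the slot's top-face centre line running from (223.2,191.2) to (221.2,261) in w3, and from (315.3,144.7) to (308.5,217) in w4.

Run:
```python
from h import *
m3,a=load('w3');m4,b=load('w4')
for n,p,q in[('slot-x',(223.1,191.1),(315.2,144.6)),('slot+x',(221.1,260.9),(308.4,216.9)),('catch',(215,95),(316,34)),('h-x',(346,110),(458,53)),('h+x',(342,241),(438,194)),]:
    print(n,*tri([(m3,p),(m4,q)]))
for m,p,q in((m3,(223.1,191.1),(221.1,260.9)),(m4,(315.2,144.6),(308.4,216.9))):
    P=plane(m,p,116);Q=plane(m,q,116);d=Q-P;print((P+Q)/2,np.linalg.norm(d),np.degrees(np.arctan2(d[1],d[0])))
for m,p,q in((m3,(346,110),(342,241)),(m4,(458,53),(438,194))):
    P=plane(m,p,132);Q=plane(m,q,132);d=Q-P;print((P+Q)/2,np.linalg.norm(d),np.degrees(np.arctan2(d[1],d[0])))
for p in[(143,51),(163,273),(396,52),(379,272)]:print(plane(m3,p,98))
for p,q in[((396,52),(379,272))]:
    P=plane(m3,p,98);Q=plane(m3,q,98);d=Q-P;print(np.degrees(np.arctan2(d[1],d[0])))
# key in hand: handle top silhouette
print(proj(m4,[610,-102.6,300]),proj(m4,[610,-102.6,255.4-50]))
```

```text
slot-x [565.46 -75.98 112.89] [0.7535097198872946, 0.7535097198874087]
slot+x [621.72 -77.71 118.31] [0.1314590878824863, 0.13145908788284352]
catch [492.54 -80.5  122.79] [0.8378016352876176, 0.8378016352875002]
h-x [500.56  11.14 133.26] [0.7842837209495861, 0.7842837209495936]
h+x [598.09  17.53 125.54] [0.30149138511874024, 0.30149138511897944]
[593.45 -76.94 116.  ] 58.93632063436216 -2.050723471000287
[594.04 -76.74 116.  ] 56.582155072456274 -1.6514951378079488
[547.9  13.7 132. ] 96.14706840329902 3.2548135764405925
[548.69  13.27 132.  ] 95.25061330744467 1.408543749673461
[ 464.1  -136.69   98.  ]
[ 644.51 -131.88   98.  ]
[458.18  50.27  98.  ]
[636.97  58.15  98.  ]
2.526305850731964
[276.67 355.31] [277.07 243.16]
```

Emit:
arm_command:
  targets:
    - [[-0.0082,0.0137,0,0,0,-0.035,-1],[-0.0082,0.0137,0,0,0,-0.034,-1],[0,0,-0.04,0,0,0,-1],[0,0,-0.043,0,0,0,-1],[0,0,0,0,0,0,-1],[0,0,0,0,0,0,-1]]

```text
time: 6.18
tool_pos: [593.9, -76.0, 173.3]
tcp_rot: [180.0, 0.0, 178.2]
ft_force: [0.4, 0.6, -1.0]
finger_gap: 19.7
grip_force: 59.5
```

Emit:
arm_command:
  targets:
    - [[0,0,-0.004,0,0,0,-1],[0,0,-0.004,0,0,0,-1],[0,0,0,0,0,0,-1]]

```text
time: 6.55
tool_pos: [593.6, -76.8, 163.9]
tcp_rot: [180.0, -0.0, 178.1]
ft_force: [-0.8, -1.2, -1.8]
finger_gap: 19.4
grip_force: 59.5
```

Emit:
arm_command:
  targets:
    - [[0,0,-0.003,0,0,0,-1],[0,0,-0.003,0,0,0,-1],[0,0,-0.002,0,0,0,-1],[0,0,0,0,0,0,-1]]

```text
time: 7.05
tool_pos: [593.7, -76.8, 156.0]
tcp_rot: [180.0, -0.0, 178.1]
ft_force: [-1.1, -0.3, -1.2]
finger_gap: 19.4
grip_force: 59.5
```

Emit:
arm_command:
  targets:
    - [[0,0,0,0,0,-0.16,-1],[0,0,0,0,0,-0.16,-1],[0,0,0,0,0,-0.16,-1],[0,0,0,0,0,-0.16,-1],[0,0,0,0,0,-0.16,-1],[0,0,0,0,0,-0.16,-1],[0,0,0,0,0,-0.16,-1],[0,0,0,0,0,-0.16,-1],[0,0,0,0,0,-0.16,-1],[0,0,0,0,0,-0.12,-1]]

```text
time: 8.3
tool_pos: [595.1, -76.2, 156.5]
tcp_rot: [179.8, -0.1, 88.5]
ft_force: [5.4, 2.4, -5.1]
finger_gap: 19.5
grip_force: 59.0
```

Run:
```python
from h import *
s=status.sense();print(s['tool_pos'],s['tcp_rot'],s['ft_force'],s['wrist_torque'],s['joint_pos'])
```

```text
[595.12 -76.21 156.46] [179.83  -0.05  88.51] [ 5.43  2.39 -5.06] [ 0.49 -1.45  0.12] [-12.24   9.92  90.48   0.08  79.45 -10.76]
```

Emit:
arm_command:
  targets:
    - [[0,0,0,0,0,0.03,-1],[0,0,0.01,0,0,0,-1],[0,0,0.04,0,0,0,-1],[0,0,0.05,0,0,0,-1]]

```text
time: 8.8
tool_pos: [592.6, -76.8, 256.0]
tcp_rot: [-179.8, -0.0, 90.5]
ft_force: [1.9, -0.3, -0.9]
finger_gap: 19.3
grip_force: 60.1
```

Emit:
arm_command:
  targets:
    - [[-0.015,0.0475,0,0,0,0.1745,-1],[-0.015,0.0475,0,0,0,0.1745,-1],[-0.015,0.0475,0,0,0,0.1745,-1],[-0.015,0.0475,0,0,0,0.1745,-1],[-0.015,0.0475,0,0,0,0.1745,-1],[-0.015,0.0475,0,0,0,0.1745,-1],[-0.015,0.0475,0,0,0,0.1745,-1],[-0.015,0.0475,0,0,0,0.1745,-1],[-0.015,0.0475,0,0,0,0.1745,-1],[-0.0146,0.047,0,0,0,0.1745,-1]]

```text
time: 10.05
tool_pos: [443.6, 398.9, 256.7]
tcp_rot: [-180.0, 0.0, -169.2]
ft_force: [1.3, 0.2, -1.3]
finger_gap: 19.6
grip_force: 60.2
```

Emit:
arm_command:
  targets:
    - [[0,0,0,0,0,0,-1],[0,0,0,0,0,0,-1]]

```text
time: 10.3
tool_pos: [444.2, 397.3, 256.3]
tcp_rot: [-179.9, -0.0, -169.6]
ft_force: [-0.3, 0.1, -0.7]
finger_gap: 19.7
grip_force: 60.2
```

Run:
```python
from h import *
s=status.sense();print(s['tool_pos'],s['tcp_rot'],s['ft_force'])
m,im=snap('top','t1'); cv2.imwrite('pics/t1c.png',cv2.resize(im[140:300,60:440],None,fx=2,fy=2,interpolation=cv2.INTER_CUBIC)[:,:,::-1])
```

```text
[444.21 397.28 256.27] [-179.95   -0.01 -169.56] [-0.33  0.12 -0.68]
```

View pics/t1c.png

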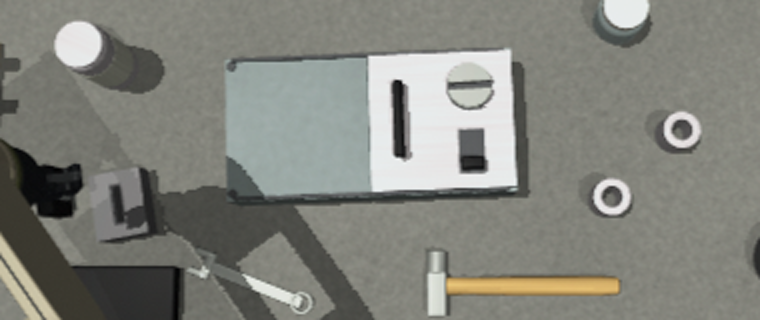

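The top crop shows the slot now lying along y, so the fastener is released. The holder pocket is free and both spacers are unmoved. I'll put the key back.

Emit:
arm_command:
  targets:
    - [[0,0,-0.06,0,0,0,-1],[0,0,-0.06,0,0,0,-1],[0,0,-0.03,0,0,0,-1],[0,0,0,0,0,0,-1],[0,0,-0.012,0,0,0,-1],[0,0,-0.012,0,0,0,-1],[0,0,-0.012,0,0,0,-1],[0,0,-0.003,0,0,0,-1],[0,0,0,0,0,0,-1],[0,0,0,0,0,0,-1]]

```text
time: 11.6
tool_pos: [444.4, 397.9, 67.7]
tcp_rot: [180.0, 0.0, -169.6]
ft_force: [-0.4, 0.5, -1.5]
finger_gap: 19.6
grip_force: 60.4
```

Emit:
arm_command:
  targets:
    - [[0,0,0,0,0,0,1],[0,0,0,0,0,0,1],[0,0,0,0,0,0,1],[0,0,0,0,0,0,1]]

```text
time: 12.1
tool_pos: [444.3, 397.7, 67.4]
tcp_rot: [180.0, 0.0, -169.6]
ft_force: [0.2, 0.1, 0.5]
finger_gap: 85.4
grip_force: 0.0
```

Emit:
arm_command:
  targets:
    - [[0,0,0.05,0,0,0,1],[0,0,0.06,0,0,0,1],[0,0,0.04,0,0,0,1],[0.013,-0.048,0,0,0,-0.0184,1],[0.013,-0.048,0,0,0,-0.0184,1],[0.013,-0.048,0,0,0,-0.0184,1],[0.013,-0.048,0,0,0,-0.0184,1],[0.013,-0.048,0,0,0,-0.0184,1],[0.013,-0.048,0,0,0,-0.0184,1],[0.013,-0.048,0,0,0,-0.0184,1]]

```text
time: 13.35
tool_pos: [535.5, 60.1, 217.5]
tcp_rot: [180.0, 0.0, -177.0]
ft_force: [0.2, -1.0, -0.9]
finger_gap: 85.4
grip_force: 0.0
```

Emit:
arm_command:
  targets:
    - [[0.013,-0.048,0,0,0,-0.0184,1],[0,0,-0.04,0,0,0,1],[0,0,-0.045,0,0,0,1],[0,0,-0.022,0,0,0,1],[0,0,0,0,0,0,1],[0,0,0,0,0,0,1]]

```text
time: 14.1
tool_pos: [549.1, 13.7, 111.7]
tcp_rot: [-180.0, 0.1, -178.0]
ft_force: [0.6, 1.5, 1.4]
finger_gap: 85.3
grip_force: 0.0
```

Emit:
arm_command:
  targets:
    - [[0,0,0,0,0,0,-1],[0,0,0,0,0,0,-1],[0,0,0,0,0,0,-1],[0,0,0,0,0,0,-1]]
  force: 40

```text
time: 14.6
tool_pos: [548.4, 13.6, 110.6]
tcp_rot: [-180.0, 0.0, -178.0]
ft_force: [-5.1, 5.5, 12.2]
finger_gap: 13.0
grip_force: 42.5
```

Emit:
arm_command:
  targets:
    - [[0,0.002,0,0,0,0,-1],[0,0.002,0,0,0,0,-1],[0,0.002,0,0,0,0,-1],[0,0,0,0,0,0,-1]]

```text
time: 15.1
tool_pos: [548.3, 15.9, 110.6]
tcp_rot: [-179.6, -0.0, -178.1]
ft_force: [-3.4, -18.9, 3.9]
finger_gap: 12.9
grip_force: 40.9
```

Emit:
arm_command:
  targets:
    - [[0,-0.003,0,0,0,0,-1],[0,-0.003,0,0,0,0,-1],[0,0,0,0,0,0,-1],[0,0,0,0,0,0,1],[0,0,0,0,0,0,1],[0,0,0,0,0,0,1],[0,0,0.03,0,0,0,1],[0,0,0.04,0,0,0,1]]

```text
time: 16.1
tool_pos: [547.1, 13.8, 179.6]
tcp_rot: [180.0, -0.2, -178.0]
ft_force: [0.1, -0.3, -0.7]
finger_gap: 85.6
grip_force: 0.0
```

Emit:
arm_command:
  targets:
    - [[-0.0062,-0.0104,0,0,0,-0.1745,-0.06],[-0.0062,-0.0104,0,0,0,-0.1745,-0.06],[-0.0062,-0.0104,0,0,0,-0.1745,-0.06],[-0.0062,-0.0104,0,0,0,-0.1745,-0.06],[-0.0062,-0.0104,0,0,0,-0.1745,-0.06],[-0.0062,-0.0104,0,0,0,-0.1745,-0.06],[-0.0062,-0.0104,0,0,0,-0.1745,-0.06],[-0.0062,-0.0104,0,0,0,-0.1745,-0.06],[-0.0062,-0.0104,0,0,0,-0.1745,-0.06],[0,0,0,0,0,0,-0.06]]

```text
time: 17.35
tool_pos: [492.2, -80.4, 180.2]
tcp_rot: [-180.0, 0.0, 92.0]
ft_force: [0.4, -0.2, 0.6]
finger_gap: 40.5
grip_force: 0.0
```

Emit:
arm_command:
  targets:
    - [[0,0,-0.04,0,0,0,-0.06],[0,0,-0.03,0,0,0,-0.06],[0,0,0,0,0,0,-0.06],[0,0,0,0,0,0,-0.06]]

```text
time: 17.85
tool_pos: [493.3, -79.8, 111.6]
tcp_rot: [179.9, 0.0, 92.1]
ft_force: [0.3, -0.7, 1.1]
finger_gap: 40.5
grip_force: 0.0
```

Emit:
arm_command:
  targets:
    - [[0,0,-0.004,0,0,0,-1],[0,0,0,0,0,0,-1],[0,0,0,0,0,0,-1],[0,0,0,0,0,0,-1]]
  force: 25

```text
time: 18.35
tool_pos: [493.6, -80.1, 107.4]
tcp_rot: [179.9, 0.0, 92.0]
ft_force: [2.6, 0.4, 5.5]
finger_gap: 15.8
grip_force: 28.9
```

Emit:
arm_command:
  targets:
    - [[0.008,0.0003,0,0,0,0,-1],[0.01,0.0003,0,0,0,0,-1],[0.01,0.0003,0,0,0,0,-1],[0.009,0.0003,0,0,0,0,-1],[0,0,0,0,0,0,-1]]

```text
time: 18.98
tool_pos: [529.6, -78.8, 107.4]
tcp_rot: [-180.0, 0.0, 92.0]
ft_force: [-3.6, 0.9, 12.2]
finger_gap: 15.9
grip_force: 29.8
```

Emit:
arm_command:
  targets:
    - [[0,0,0,0,0,0,-0.3],[0,0,0,0,0,0,-0.3],[0,0,0,0,0,0,-0.3],[0,0,0.03,0,0,0,-0.3],[0,0,0.05,0,0,0,-0.3],[0,0,0,0,0,0,-0.3]]

```text
time: 19.73
tool_pos: [532.2, -79.4, 191.3]
tcp_rot: [179.5, 0.1, 92.0]
ft_force: [0.5, 0.2, 0.4]
finger_gap: 29.9
grip_force: 0.0
```

Emit:
arm_command:
  targets:
    - [[0.0021,0.0103,0,0,0,0.1745,1],[0.0021,0.0103,0,0,0,0.1745,1],[0.0021,0.0103,0,0,0,0.1745,1],[0.0021,0.0103,0,0,0,0.1745,1],[0.0021,0.0103,0,0,0,0.1745,1],[0.0021,0.0103,0,0,0,0.1745,1],[0.0021,0.0103,0,0,0,0.1745,1],[0.0021,0.0103,0,0,0,0.1745,1],[0.0021,0.0103,0,0,0,0.1745,1],[0,0,0,0,0,0,1]]

```text
time: 20.98
tool_pos: [547.9, 14.4, 185.3]
tcp_rot: [180.0, -0.1, -178.0]
ft_force: [0.2, -0.9, 0.0]
finger_gap: 85.4
grip_force: 0.0
```

Emit:
arm_command:
  targets:
    - [[0,0,-0.04,0,0,0,1],[0,0,-0.035,0,0,0,1],[0,0,0,0,0,0,1],[0,0,0,0,0,0,-1],[0,0,0,0,0,0,-1],[0,0,0,0,0,0,-1],[0,0,0,0,0,0,-1]]
  force: 40

```text
time: 21.85
tool_pos: [548.9, 13.9, 112.2]
tcp_rot: [-180.0, 0.1, -178.0]
ft_force: [-5.5, 4.8, 16.1]
finger_gap: 13.0
grip_force: 42.6
```

Emit:
arm_command:
  targets:
    - [[0,0.002,0,0,0,0,-1],[0,0.002,0,0,0,0,-1],[0,0.002,0,0,0,0,-1],[0,0.001,0,0,0,0,-1],[0,0,0,0,0,0,-1]]

```text
time: 22.48
tool_pos: [548.6, 20.8, 112.3]
tcp_rot: [-180.0, 0.0, -178.0]
ft_force: [-2.7, 0.0, 7.1]
finger_gap: 13.0
grip_force: 40.7
```

Emit:
arm_command:
  targets:
    - [[-0.0007,0.02,0,0,0,0,-1],[-0.0007,0.02,0,0,0,0,-1],[-0.0007,0.02,0,0,0,0,-1],[-0.0007,0.02,0,0,0,0,-1],[-0.0007,0.02,0,0,0,0,-1],[-0.0007,0.02,0,0,0,0,-1],[-0.0007,0.02,0,0,0,0,-1],[-0.0006,0.018,0,0,0,0,-1],[-0.0003,0.008,0,0,0,0,-1],[0,0,0,0,0,0,-1]]

```text
time: 23.72
tool_pos: [542.2, 188.4, 112.2]
tcp_rot: [179.9, -0.0, -177.9]
ft_force: [-5.1, 2.8, 8.7]
finger_gap: 13.1
grip_force: 40.9
```

Emit:
arm_command:
  targets:
    - [[0,0.003,0,0,0,0,-1],[0,0.002,0,0,0,0,-1],[0,0,0,0,0,0,-1]]

```text
time: 24.1
tool_pos: [542.1, 191.3, 112.2]
tcp_rot: [-179.9, -0.1, -178.0]
ft_force: [-6.4, -5.3, 11.2]
finger_gap: 13.1
grip_force: 41.3
```

Emit:
arm_command:
  targets:
    - [[0,-0.002,0,0,0,0,-1],[0,0,0,0,0,0,1],[0,0,0,0,0,0,1],[0,0,0,0,0,0,1],[0,0,0.03,0,0,0,1],[0,0,0.045,0,0,0,1],[0,0,0.045,0,0,0,1]]

```text
time: 24.98
tool_pos: [542.2, 189.9, 232.1]
tcp_rot: [-180.0, -0.0, -178.0]
ft_force: [0.6, 0.2, -0.5]
finger_gap: 85.4
grip_force: 0.0
```

Emit:
arm_command:
  targets:
    - [[-0.0047,-0.0568,0,0,0,0,1],[-0.0047,-0.0568,0,0,0,0,1],[-0.0047,-0.0568,0,0,0,0,1],[-0.0047,-0.0568,0,0,0,0,1],[-0.0047,-0.0568,0,0,0,0,1],[-0.0047,-0.0568,0,0,0,0,1],[-0.0047,-0.0568,0,0,0,0,1],[-0.0047,-0.0568,0,0,0,0,1],[-0.0047,-0.0568,0,0,0,0,1],[0,0,0,0,0,0,1]]

```text
time: 26.22
tool_pos: [498.9, -325.1, 230.6]
tcp_rot: [-180.0, -0.1, -178.3]
ft_force: [0.6, 1.4, -0.1]
finger_gap: 85.4
grip_force: 0.0
```

Emit:
arm_command:
  targets:
    - [[0,0,0,0,0,0,1],[0,0,0,0,0,0,1]]

```text
time: 26.48
tool_pos: [500.6, -320.1, 231.3]
tcp_rot: [180.0, 0.0, -177.9]
ft_force: [-0.3, 0.5, -0.7]
finger_gap: 85.4
grip_force: 0.0
```

Run:
```python
from h import *
snap('wrist','w5')
print(status.sense()['tool_pos'],status.sense()['tcp_rot'])
m,im=snap('top','t2'); cv2.imwrite('pics/t2c.png',cv2.resize(im[140:300,60:440],None,fx=2,fy=2,interpolation=cv2.INTER_CUBIC)[:,:,::-1])
```

```text
[ 500.66 -320.05  231.39] [ 179.99    0.01 -177.9 ]
```

View pics/w5.png

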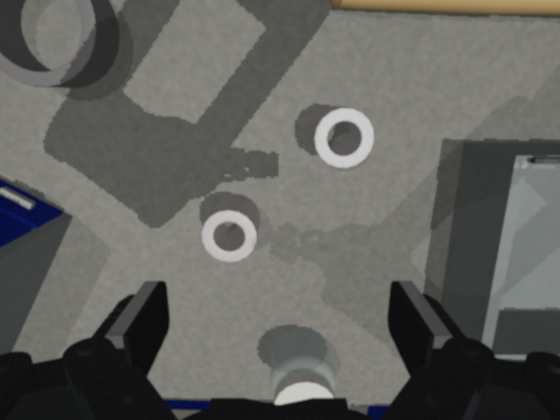

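View pics/t2c.png

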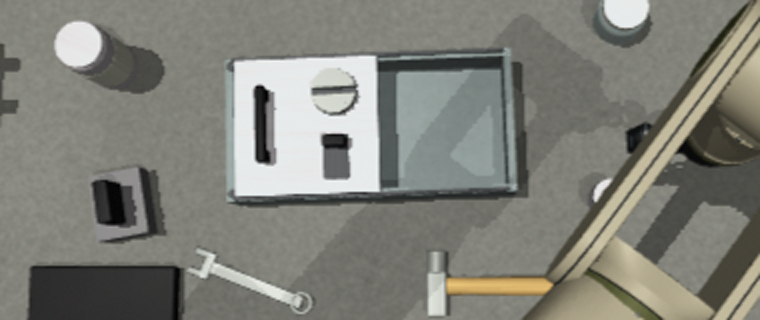

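w5 shows spacer tops at (229,236) and (344,138). The top crop shows the cover fully open, the well empty, and the key standing in its holder.

Run:
```python
from h import *
m,im=load('w5');t=load('t2')[0]
import glob
top=cv2.imread('pics/top0.png');
for nm,p,q in(('A',(229,236),(401,205)),('B',(344,138),(366,239))):
    c=[x for x in blobs(im.min(2)>165,500,(p[0]-50,p[1]-50,p[0]+50,p[1]+50))][0]
    e=cv2.fitEllipse(c);print(nm,e)
    ct=[x for x in blobs(top.min(2)>150,60,(q[0]-18,q[1]-18,q[0]+18,q[1]+18))][0]
    et=cv2.minEnclosingCircle(ct);print(et)
    print(plane(m,e[0],60),*tri([(m,e[0]),(t,et[0])]))
# well bottom/cover edge in world
C=[plane(t,p,86) for p in[(174,170),(315,164),(319,235),(175,240)]];print(np.mean(C,0))
```

```text
A ((228.72694396972656, 235.69094848632812), (49.443206787109375, 52.81212615966797), 103.23118591308594)
((400.8387145996094, 204.0806427001953), 9.360285758972168)
[ 543.04 -361.72   60.  ] [ 542.98 -362.41   61.46] [0.9601123850976128, 0.9601123850976206]
B ((344.0863952636719, 137.46873474121094), (56.60167694091797, 59.72404479980469), 40.849369049072266)
((365.7081298828125, 237.75888061523438), 9.291820526123047)
[ 453.38 -266.53   60.  ] [ 453.06 -267.4    64.86] [0.13271465092658372, 0.1327146509265197]
[546.27  49.58  86.  ]
```

Emit:
arm_command:
  targets:
    - [[0.0212,-0.021,0,0,0,0,1],[0.0212,-0.021,0,0,0,0,1],[0,0,-0.055,0,0,0,1],[0,0,-0.055,0,0,0,1],[0,0,-0.055,0,0,0,1],[0,0,-0.04,0,0,0,1],[0,0,0,0,0,0,1],[0,0,0,0,0,0,1]]

```text
time: 27.58
tool_pos: [544.0, -363.6, 28.5]
tcp_rot: [-179.9, 0.1, -177.9]
ft_force: [0.0, 0.1, 0.6]
finger_gap: 85.3
grip_force: 0.0
```

Emit:
arm_command:
  targets:
    - [[0,0,0,0,0,0,-1],[0,0,0,0,0,0,-1],[0,0,0,0,0,0,-1],[0,0,0,0,0,0,-1]]
  force: 40

```text
time: 28.08
tool_pos: [544.0, -364.1, 29.0]
tcp_rot: [-179.9, 0.2, -178.0]
ft_force: [-1.3, 1.5, 7.1]
finger_gap: 49.6
grip_force: 41.1
```

Emit:
arm_command:
  targets:
    - [[0,0,0.02,0,0,0,-1],[0,0,0.05,0,0,0,-1],[0,0,0.055,0,0,0,-1],[0.0077,0.0536,0,0,0,0,-1],[0.0077,0.0536,0,0,0,0,-1],[0.0077,0.0536,0,0,0,0,-1],[0.0077,0.0536,0,0,0,0,-1],[0.0077,0.0536,0,0,0,0,-1],[0.0077,0.0536,0,0,0,0,-1],[0,0,0,0,0,0,-1]]

```text
time: 29.32
tool_pos: [589.2, -37.7, 152.7]
tcp_rot: [179.9, 0.1, -177.7]
ft_force: [-0.6, 0.0, -2.0]
finger_gap: 49.7
grip_force: 42.5
```

Emit:
arm_command:
  targets:
    - [[0,0,0,0,0,0,-1],[0,0,-0.04,0,0,0,-1],[0,0,-0.04,0,0,0,-1],[0,0,-0.015,0,0,0,-1],[0,0,-0.008,0,0,0,-1],[0,0,-0.005,0,0,0,-1],[0,0,0,0,0,0,-1]]

```text
time: 30.2
tool_pos: [589.6, -41.9, 44.3]
tcp_rot: [-180.0, 0.1, -178.0]
ft_force: [-0.4, -0.1, -1.0]
finger_gap: 49.6
grip_force: 42.5
```

Emit:
arm_command:
  targets:
    - [[0,0,-0.002,0,0,0,-1],[0,0,-0.001,0,0,0,-1],[0,0,0,0,0,0,-1]]

```text
time: 30.58
tool_pos: [589.3, -41.6, 41.0]
tcp_rot: [-180.0, 0.1, -178.0]
ft_force: [-1.7, 0.4, 2.3]
finger_gap: 49.9
grip_force: 42.8
```

Emit:
arm_command:
  targets:
    - [[0,0,-0.001,0,0,0,-1],[0,0,-0.001,0,0,0,-1],[0,0,0,0,0,0,-1]]

```text
time: 30.95
tool_pos: [589.6, -41.6, 41.0]
tcp_rot: [-180.0, 0.1, -178.0]
ft_force: [-10.8, 0.8, 18.6]
finger_gap: 49.8
grip_force: 44.2
```

Emit:
arm_command:
  targets:
    - [[0,0,0.001,0,0,0,1],[0,0,0,0,0,0,1],[0,0,0,0,0,0,1],[0,0,0,0,0,0,1],[0,0,0.03,0,0,0,1],[0,0,0.05,0,0,0,1],[0,0,0.06,0,0,0,1]]

```text
time: 31.82
tool_pos: [587.7, -41.5, 179.2]
tcp_rot: [180.0, -0.2, -178.0]
ft_force: [1.0, 0.2, -0.1]
finger_gap: 85.4
grip_force: 0.0
```

Emit:
arm_command:
  targets:
    - [[-0.0272,-0.0452,0,0,0,0,1],[-0.0272,-0.0452,0,0,0,0,1],[-0.0272,-0.0452,0,0,0,0,1],[-0.0272,-0.0452,0,0,0,0,1],[-0.0272,-0.0452,0,0,0,0,1],[0,0,0,0,0,0,1],[0,0,0,0,0,0,1],[0,0,0,0,0,0,1]]

```text
time: 32.83
tool_pos: [453.5, -266.6, 179.2]
tcp_rot: [180.0, 0.0, -177.9]
ft_force: [-0.7, -0.4, -0.7]
finger_gap: 85.2
grip_force: 0.0
```

Run:
```python
from h import *
m,im=snap('wrist','w6');print(status.sense()['tool_pos'])
p=proj(m,[453,-267,60]).astype(int);print(p)
for c in blobs(im.min(2)>165,500,(p[0]-120,max(0,p[1]-120),p[0]+120,p[1]+120)):
    e=cv2.fitEllipse(c);print(e,plane(m,e[0],60))
t,im=snap('top','t3')
for c in blobs(im.min(2)>150,60,(310,160,440,260)):
    print(cv2.minEnclosingCircle(c),plane(t,cv2.minEnclosingCircle(c)[0],60))
cv2.imwrite('pics/t3c.png',cv2.resize(im[140:300,60:440],None,fx=2,fy=2,interpolation=cv2.INTER_CUBIC)[:,:,::-1])
```

```text
[ 453.49 -266.55  179.2 ]
[276 207]
((278.6863708496094, 224.54283142089844), (27.892898559570312, 56.4455680847168), 84.75374603271484) [ 466.12 -264.88   60.  ]
((416.0, 218.5), 26.669370651245117) [ 504.81 -402.67   60.  ]
((361.5, 231.0), 34.7024040222168) [ 471.54 -257.44   60.  ]
((367.0, 232.0), 33.0152473449707) [ 468.86 -271.95   60.  ]
```

View pics/t3c.png

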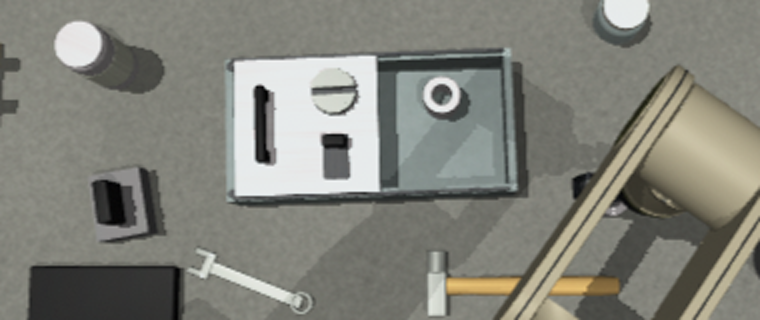

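The top crop shows the first spacer standing in the well at (441,95). In the wrist view the second spacer is half in shadow, so I'll lower the threshold.

Run:
```python
from h import *
m,im=load('w6')
for th in(115,125,135,145,155):
  for c in blobs(im.min(2)>th,500,(180,110,380,300)):
    e=cv2.fitEllipse(cv2.convexHull(c));print(th,e,plane(m,e[0],60))
```

```text
115 ((285.354736328125, 211.03546142578125), (174.7631378173828, 279.998779296875), 37.9694709777832) [ 455.55 -260.41   60.  ]
125 ((243.257568359375, 252.5066680908203), (123.0573501586914, 168.54940795898438), 39.27732849121094) [ 489.33 -290.78   60.  ]
125 ((352.69427490234375, 198.60064697265625), (73.69259643554688, 113.37930297851562), 63.396263122558594) [ 444.46 -212.23   60.  ]
125 ((311.0753479003906, 139.80018615722656), (58.51504135131836, 88.75806427001953), 135.0015106201172) [ 403.73 -244.84   60.  ]
125 ((266.7769775390625, 140.99990844726562), (47.65624237060547, 57.80375289916992), 82.80718231201172) [ 405.64 -275.3    60.  ]
135 ((276.8935546875, 220.66397094726562), (38.49315643310547, 62.79775619506836), 89.0533218383789) [ 463.16 -266.31   60.  ]
145 ((277.1997985839844, 222.18157958984375), (34.693138122558594, 60.99628829956055), 87.69200897216797) [ 464.32 -266.04   60.  ]
155 ((277.35699462890625, 221.40988159179688), (36.01687240600586, 61.10395431518555), 86.49996185302734) [ 463.72 -265.95   60.  ]
```

Emit:
arm_command:
  targets:
    - [[0,0,-0.05,0,0,0,1],[0,0,-0.055,0,0,0,1],[0,0,-0.048,0,0,0,1],[0,0,0,0,0,0,1],[0,0,0,0,0,0,-1],[0,0,0,0,0,0,-1],[0,0,0,0,0,0,-1],[0,0,0,0,0,0,-1]]

```text
time: 33.92
tool_pos: [455.0, -269.0, 29.4]
tcp_rot: [-179.8, 0.3, -178.0]
ft_force: [0.8, 0.9, 7.0]
finger_gap: 48.0
grip_force: 42.4
```

Emit:
arm_command:
  targets:
    - [[0,0,0.02,0,0,0,-1],[0,0,0.03,0,0,0,-1],[0,0,0,0,0,0,-1]]

```text
time: 34.3
tool_pos: [455.3, -269.4, 80.2]
tcp_rot: [-179.7, 0.3, -178.0]
ft_force: [-0.6, 0.0, -2.1]
finger_gap: 48.4
grip_force: 42.2
```

Run:
```python
from h import *
m,im=snap('wrist','w7');m6,i6=load('w6');s,si=snap('side','s1')
p=proj(s,[454,-268,80]).astype(int);print(p)
c=cv2.resize(si[p[1]-50:p[1]+50,p[0]-50:p[0]+50],(240,240))
cv2.imwrite('pics/c7.png',np.hstack([cv2.resize(i6[130:330,150:410],None,fx=1.2,fy=1.2),c,cv2.resize(im[180:420,150:410],(240,240))])[:,:,::-1])
print(status.sense()['finger_gap'])
```

```text
[299 265]
48.1820528536627
```

View pics/c7.png

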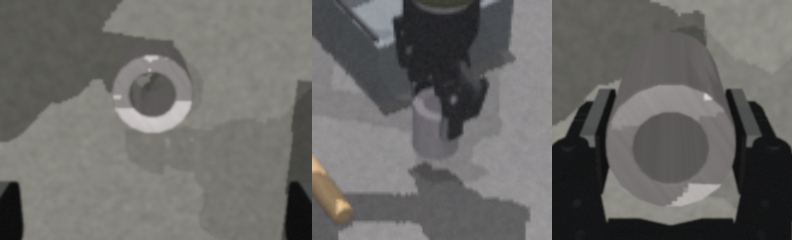

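Run:
```python
from h import *
m,_=load('w7');print(plane(m,(277.8,328),110.8),plane(m,(277.8,325),110.8),plane(load('w6')[0],(276.7,207.5),60)); print(status.sense()['tool_pos'])
```

```text
[ 454.65 -268.74  110.8 ] [ 453.45 -268.78  110.8 ] [ 453.1 -266.8   60. ]
[ 453.2  -267.94   76.81]
```

Emit:
arm_command:
  targets:
    - [[0,0,0.036,0,0,0,-1],[0,0,0.036,0,0,0,-1],[0.0113,0.0445,0,0,0,0,-1],[0.0113,0.0445,0,0,0,0,-1],[0.0113,0.0445,0,0,0,0,-1],[0.0113,0.0445,0,0,0,0,-1],[0.0113,0.0445,0,0,0,0,-1],[0,0,0,0,0,0,-1],[0,0,0,0,0,0,-1]]

```text
time: 35.52
tool_pos: [508.6, -45.2, 147.1]
tcp_rot: [-180.0, -0.1, -177.9]
ft_force: [0.1, 0.2, -3.1]
finger_gap: 48.3
grip_force: 42.4
```

Emit:
arm_command:
  targets:
    - [[0,0,-0.04,0,0,0,-1],[0,0,-0.04,0,0,0,-1],[0,0,-0.017,0,0,0,-1],[0,0,-0.005,0,0,0,-1],[0,0,0,0,0,0,-1],[0,0,0,0,0,0,-1]]

```text
time: 36.28
tool_pos: [508.7, -46.9, 45.8]
tcp_rot: [-179.9, -0.1, -178.1]
ft_force: [-0.9, -6.6, -5.4]
finger_gap: 48.1
grip_force: 43.4
```

Emit:
arm_command:
  targets:
    - [[0,0,-0.002,0,0,0,-1],[0,0,-0.001,0,0,0,-1],[0,0,0,0,0,0,-1]]

```text
time: 36.65
tool_pos: [509.8, -46.9, 44.0]
tcp_rot: [-179.9, 0.0, -178.1]
ft_force: [-1.7, -6.4, -1.1]
finger_gap: 48.4
grip_force: 44.4
```

Emit:
arm_command:
  targets:
    - [[0,0,-0.001,0,0,0,-1],[0,0,0,0,0,0,-1]]

```text
time: 36.9
tool_pos: [510.1, -46.9, 43.2]
tcp_rot: [-179.9, 0.1, -178.1]
ft_force: [-1.5, -4.6, 1.2]
finger_gap: 48.1
grip_force: 44.4
```

Emit:
arm_command:
  targets:
    - [[0,0,-0.001,0,0,0,-1],[0,0,-0.001,0,0,0,-1],[0,0,0,0,0,0,-1]]

```text
time: 37.28
tool_pos: [510.4, -46.9, 41.5]
tcp_rot: [-179.9, 0.1, -178.1]
ft_force: [0.9, -5.9, 2.0]
finger_gap: 47.9
grip_force: 44.4
```

Emit:
arm_command:
  targets:
    - [[0,0,-0.001,0,0,0,-1],[0,0,-0.001,0,0,0,-1],[0,0,0,0,0,0,-1]]

```text
time: 37.65
tool_pos: [510.5, -46.9, 41.4]
tcp_rot: [-179.9, 0.1, -178.1]
ft_force: [-11.1, -3.6, 22.6]
finger_gap: 48.4
grip_force: 46.7
```

Emit:
arm_command:
  targets:
    - [[0,0,0.001,0,0,0,1],[0,0,0,0,0,0,1],[0,0,0,0,0,0,1],[0,0,0,0,0,0,1],[0,0,0.03,0,0,0,1],[0,0,0.05,0,0,0,1],[0,0,0.06,0,0,0,1],[0,0,0.04,0,0,0,1],[0,0,0,0,0,0,1]]

```text
time: 38.78
tool_pos: [511.8, -45.5, 223.9]
tcp_rot: [-179.9, 0.4, -178.0]
ft_force: [0.4, 0.2, -1.0]
finger_gap: 85.2
grip_force: 0.0
```

Run:
```python
from h import *
print(status.sense()['tool_pos'])
m,im=snap('wrist','w8');t,ti=snap('top','t4')
cv2.imwrite('pics/c8.png',np.hstack([im,cv2.resize(ti[140:300,230:420],(240,202)).repeat(1,0) if 0 else np.vstack([cv2.resize(ti[150:250,300-60:420-60+0],(240,200)),np.zeros((220,240,3),np.uint8)])])[:,:,::-1])
for th in (125,150,170):
 for c in blobs(im.min(2)>th,500):
  e=cv2.fitEllipse(cv2.convexHull(c)) 
  if max(e[1])<110:print(th,e,plane(m,e[0],72))
```

```text
[511.79 -45.49 223.86]
125 ((21.935565948486328, 84.0824966430664), (49.74025344848633, 73.05326080322266), 141.20123291015625) [ 433.32 -237.58   72.  ]
125 ((299.108154296875, 13.092802047729492), (23.98369789123535, 65.68351745605469), 3.9111838340759277) [379.11 -34.79  72.  ]
150 ((279.95306396484375, 280.64581298828125), (49.84144592285156, 56.33500289916992), 88.4454574584961) [588.43 -40.69  72.  ]
150 ((278.21563720703125, 194.3729248046875), (55.066375732421875, 60.026344299316406), 66.20382690429688) [511.  -44.9  72. ]
150 ((462.82171630859375, 291.10272216796875), (23.746076583862305, 46.239749908447266), 79.79811096191406) [592.99 120.18  72.  ]
170 ((280.075927734375, 280.7396545410156), (48.419334411621094, 54.517757415771484), 88.64250183105469) [588.52 -40.58  72.  ]
170 ((278.1107177734375, 193.10104370117188), (54.91166305541992, 58.69208908081055), 64.06600952148438) [509.94 -45.02  72.  ]
```

View pics/c8.png

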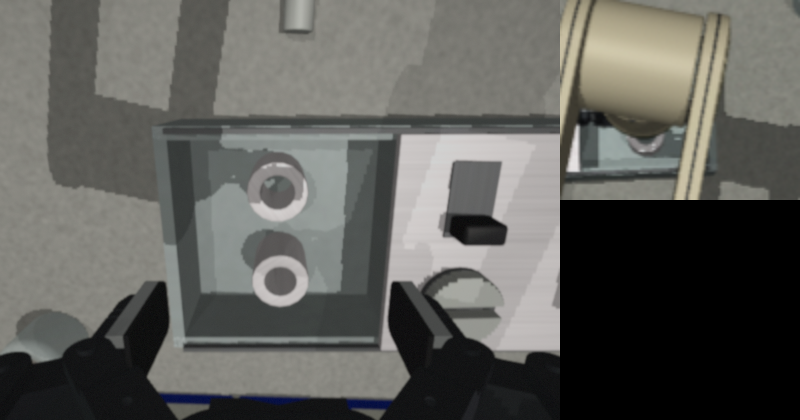

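Both spacers stand on the well floor, ring centres at (278,193) and (280,281). Next I'll close the cover.

Emit:
arm_command:
  targets:
    - [[0.0061,0.0472,0,0,0,0,1],[0.0061,0.0472,0,0,0,0,1],[0.0061,0.0472,0,0,0,0,1],[0.0061,0.0472,0,0,0,0,1],[0.0061,0.0472,0,0,0,0,1],[0,0,-0.04,0,0,0,1],[0,0,-0.045,0,0,0,1],[0,0,-0.026,0,0,0,1],[0,0,0,0,0,0,1],[0,0,0,0,0,0,1]]

```text
time: 40.12
tool_pos: [539.9, 190.8, 108.5]
tcp_rot: [-180.0, -0.0, -178.0]
ft_force: [0.2, 0.4, 0.9]
finger_gap: 85.6
grip_force: 0.0
```

Emit:
arm_command:
  targets:
    - [[0,0,0,0,0,0,-1],[0,0,0,0,0,0,-1],[0,0,0,0,0,0,-1],[0,0,0,0,0,0,-1]]

```text
time: 40.62
tool_pos: [540.1, 190.8, 108.7]
tcp_rot: [180.0, 0.0, -178.0]
ft_force: [-6.2, 6.5, 9.6]
finger_gap: 13.4
grip_force: 42.0
```

Emit:
arm_command:
  targets:
    - [[0.0007,-0.02,0,0,0,0,-1],[0.0007,-0.02,0,0,0,0,-1],[0.0007,-0.02,0,0,0,0,-1],[0.0007,-0.02,0,0,0,0,-1],[0.0007,-0.02,0,0,0,0,-1],[0.0007,-0.02,0,0,0,0,-1],[0.0007,-0.02,0,0,0,0,-1],[0.0007,-0.02,0,0,0,0,-1],[0.0003,-0.01,0,0,0,0,-1],[0,0,0,0,0,0,-1]]

```text
time: 41.88
tool_pos: [546.5, 18.8, 108.7]
tcp_rot: [-179.9, 0.1, -178.1]
ft_force: [4.7, -1.2, 3.8]
finger_gap: 13.0
grip_force: 41.4
```

Emit:
arm_command:
  targets:
    - [[0,-0.002,0,0,0,0,-1],[0,-0.002,0,0,0,0,-1],[0,-0.002,0,0,0,0,-1],[0,0,0,0,0,0,-1]]

```text
time: 42.38
tool_pos: [546.7, 14.1, 108.7]
tcp_rot: [-180.0, 0.1, -178.0]
ft_force: [6.3, 0.9, 3.7]
finger_gap: 13.3
grip_force: 41.3
```

Emit:
arm_command:
  targets:
    - [[0,-0.001,0,0,0,0,-1],[0,-0.001,0,0,0,0,-1],[0,0,0,0,0,0,-1]]

```text
time: 42.75
tool_pos: [546.8, 13.2, 108.8]
tcp_rot: [179.9, 0.1, -178.0]
ft_force: [7.5, 6.4, 3.9]
finger_gap: 13.1
grip_force: 41.3
```

Emit:
arm_command:
  targets:
    - [[0,0.001,0,0,0,0,1],[0,0,0,0,0,0,1],[0,0,0,0,0,0,1],[0,0,0.03,0,0,0,1],[0,0,0.05,0,0,0,1],[0,0,0.05,0,0,0,1]]

```text
time: 43.5
tool_pos: [545.0, 13.7, 239.0]
tcp_rot: [-180.0, -0.1, -178.0]
ft_force: [0.8, -0.0, 0.6]
finger_gap: 85.6
grip_force: 0.0
```

Emit:
arm_command:
  targets:
    - [[-0.0128,0.048,0,0,0,0.0184,1],[-0.0128,0.048,0,0,0,0.0184,1],[-0.0128,0.048,0,0,0,0.0184,1],[-0.0128,0.048,0,0,0,0.0184,1],[-0.0128,0.048,0,0,0,0.0184,1],[-0.0128,0.048,0,0,0,0.0184,1],[-0.0128,0.048,0,0,0,0.0184,1],[-0.0128,0.048,0,0,0,0.0184,1],[0,0,0,0,0,0,1],[0,0,0,0,0,0,1]]

```text
time: 44.75
tool_pos: [443.2, 397.4, 237.8]
tcp_rot: [-179.9, -0.0, -169.5]
ft_force: [-0.5, 0.5, -0.6]
finger_gap: 85.8
grip_force: 0.0
```

Run:
```python
from h import *
print(status.sense()['tool_pos'],status.sense()['tcp_rot'])
m,im=snap('wrist','w9')
print(proj(m,[444.3,397.7,105]))
t,ti=snap('top','t5')
cv2.imwrite('pics/c9.png',np.hstack([im[100:300,150:410],cv2.resize(ti[150:250,165:330],(330,200))])[:,:,::-1])
```

```text
[443.2  397.41 237.79] [-179.94   -0.04 -169.54]
[277.09 204.35]
```

View pics/c9.png

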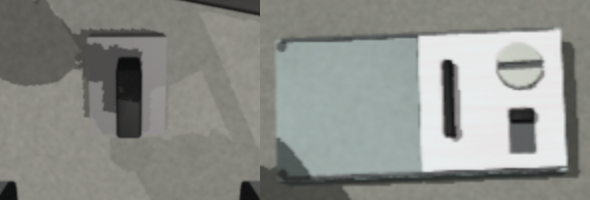

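The cover is shut with the slot still along y. The key top is at (279,204) against a predicted (277,204), so I'll grasp it.

Emit:
arm_command:
  targets:
    - [[0.001,0.0005,-0.05,0,0,0,1],[0,0,-0.05,0,0,0,1],[0,0,-0.05,0,0,0,1],[0,0,-0.022,0,0,0,1],[0,0,0,0,0,0,1],[0,0,0,0,0,0,1]]

```text
time: 45.6
tool_pos: [445.6, 398.4, 68.0]
tcp_rot: [179.9, 0.1, -169.6]
ft_force: [-0.2, -0.0, -0.0]
finger_gap: 85.4
grip_force: 0.0
```

Emit:
arm_command:
  targets:
    - [[0,0,0,0,0,0,-1],[0,0,0,0,0,0,-1],[0,0,0,0,0,0,-1],[0,0,0,0,0,0,-1]]
  force: 60

```text
time: 46.1
tool_pos: [444.5, 398.6, 66.7]
tcp_rot: [180.0, 0.0, -169.6]
ft_force: [-0.1, 0.6, 0.5]
finger_gap: 19.4
grip_force: 58.6
```

Emit:
arm_command:
  targets:
    - [[0,0,0.02,0,0,0,-1],[0,0,0.05,0,0,0,-1],[0,0,0.06,0,0,0,-1],[0,0,0.06,0,0,0,-1]]

```text
time: 46.6
tool_pos: [444.0, 398.1, 259.3]
tcp_rot: [180.0, 0.0, -169.6]
ft_force: [1.8, 0.6, -1.4]
finger_gap: 19.1
grip_force: 58.6
```

Emit:
arm_command:
  targets:
    - [[0.0149,-0.0475,0,0,0,-0.17,-1],[0.0149,-0.0475,0,0,0,-0.17,-1],[0.0149,-0.0475,0,0,0,-0.17,-1],[0.0149,-0.0475,0,0,0,-0.17,-1],[0.0149,-0.0475,0,0,0,-0.17,-1],[0.0149,-0.0475,0,0,0,-0.17,-1],[0.0149,-0.0475,0,0,0,-0.17,-1],[0.0149,-0.0475,0,0,0,-0.17,-1],[0.0149,-0.0475,0,0,0,-0.17,-1],[0.0149,-0.0475,0,0,0,-0.17,-1]]

```text
time: 47.85
tool_pos: [593.6, -78.2, 257.8]
tcp_rot: [179.9, 0.0, 92.7]
ft_force: [1.1, 0.9, -1.1]
finger_gap: 19.4
grip_force: 58.9
```

Emit:
arm_command:
  targets:
    - [[0,0,0,0,0,0,-1],[0,0,0,0,0,0,-1],[0,0,0,0,0,0,-1]]

```text
time: 48.22
tool_pos: [593.2, -75.5, 256.8]
tcp_rot: [180.0, -0.0, 93.1]
ft_force: [-0.3, 0.2, -2.4]
finger_gap: 19.3
grip_force: 59.0
```

Emit:
arm_command:
  targets:
    - [[0.0006,-0.0013,-0.03,0,0,0,-1],[0,0,-0.035,0,0,0,-1],[0,0,-0.018,0,0,0,-1],[0,0,0,0,0,0,-1],[0,0,-0.005,0,0,0,-1],[0,0,-0.004,0,0,0,-1],[0,0,0,0,0,0,-1],[0,0,0,0,0,0,-1]]

```text
time: 49.22
tool_pos: [594.1, -78.0, 164.7]
tcp_rot: [180.0, 0.0, 93.0]
ft_force: [-0.2, 0.7, -0.9]
finger_gap: 19.6
grip_force: 59.0
```

Key bottom is at about 113 mm, below the head top, with no contact force. Continuing down.

Emit:
arm_command:
  targets:
    - [[0,0.0005,-0.003,0,0,0,-1],[0,0.0005,-0.003,0,0,0,-1],[0,0,-0.002,0,0,0,-1],[0,0,0,0,0,0,-1]]

```text
time: 49.72
tool_pos: [593.8, -76.9, 156.0]
tcp_rot: [-180.0, -0.0, 93.0]
ft_force: [-0.5, 0.1, -1.8]
finger_gap: 19.6
grip_force: 59.1
```

Emit:
arm_command:
  targets:
    - [[0,0,0,0,0,0.16,-1],[0,0,0,0,0,0.16,-1],[0,0,0,0,0,0.16,-1],[0,0,0,0,0,0.16,-1],[0,0,0,0,0,0.16,-1],[0,0,0,0,0,0.16,-1],[0,0,0,0,0,0.16,-1],[0,0,0,0,0,0.16,-1],[0,0,0,0,0,0.16,-1],[0,0,0,0,0,0.16,-1]]

```text
time: 50.98
tool_pos: [594.1, -77.5, 156.4]
tcp_rot: [-179.9, 0.0, -175.0]
ft_force: [0.5, -2.1, -2.3]
finger_gap: 19.1
grip_force: 59.4
```

Emit:
arm_command:
  targets:
    - [[0,0,0,0,0,0.03,-1],[0,0,0,0,0,0,-1],[0,0,0,0,0,0,-1]]

```text
time: 51.35
tool_pos: [594.0, -77.1, 156.4]
tcp_rot: [-180.0, 0.0, -173.7]
ft_force: [1.2, -1.8, -0.7]
finger_gap: 19.1
grip_force: 59.4
```

Emit:
arm_command:
  targets:
    - [[0,0,0,0,0,-0.03,-1],[0,0,0.01,0,0,0,-1],[0,0,0.04,0,0,0,-1],[0,0,0.05,0,0,0,-1]]

```text
time: 51.85
tool_pos: [593.0, -76.4, 256.6]
tcp_rot: [179.9, -0.2, -175.3]
ft_force: [1.2, 0.3, -1.3]
finger_gap: 19.4
grip_force: 59.5
```

Emit:
arm_command:
  targets:
    - [[-0.015,0.0475,0,0,0,0.0101,-1],[-0.015,0.0475,0,0,0,0.0101,-1],[-0.015,0.0475,0,0,0,0.0101,-1],[-0.015,0.0475,0,0,0,0.0101,-1],[-0.015,0.0475,0,0,0,0.0101,-1],[-0.015,0.0475,0,0,0,0.0101,-1],[-0.015,0.0475,0,0,0,0.0101,-1],[-0.015,0.0475,0,0,0,0.0101,-1],[-0.015,0.0475,0,0,0,0.0101,-1],[-0.0148,0.0472,0,0,0,0.0101,-1]]

```text
time: 53.1
tool_pos: [443.2, 399.6, 257.2]
tcp_rot: [180.0, 0.0, -169.5]
ft_force: [0.6, 0.6, -1.8]
finger_gap: 19.2
grip_force: 59.5
```

Emit:
arm_command:
  targets:
    - [[0,0,0,0,0,0,-1],[0,0,0,0,0,0,-1],[0,0,0,0,0,0,-1]]

```text
time: 53.48
tool_pos: [444.6, 396.8, 256.6]
tcp_rot: [-180.0, 0.0, -169.6]
ft_force: [0.2, -0.6, -2.2]
finger_gap: 19.4
grip_force: 59.6
```

Run:
```python
from h import *
s=status.sense();print(s['tool_pos'],s['tcp_rot'])
t,ti=snap('top','t6')
for z in[ti[165:202,278:312]]:
    g=z.min(2)
    mk=(g<120)&(g>10)
c=max(blobs(mk,20),key=cv2.contourArea)
print(cv2.minAreaRect(c),cv2.contourArea(c))
cv2.imwrite('pics/c10.png',np.hstack([cv2.resize(ti[150:250,165:330],(660,400))])[:,:,::-1])
```

```text
[444.62 396.85 256.57] [-179.99    0.01 -169.58]
((14.046392440795898, 19.479381561279297), (21.220735549926758, 15.534796714782715), 66.03751373291016) 48.5
```

View pics/c10.png

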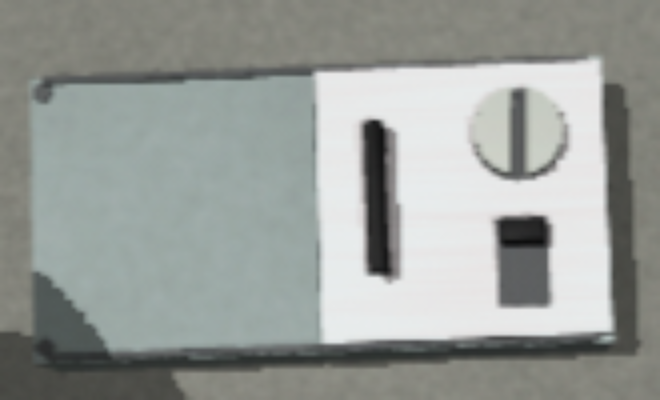

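The slot is back along the chest's x, within a few degrees, and the cover is shut. I'll seat the key.

Emit:
arm_command:
  targets:
    - [[0,0.0007,-0.06,0,0,0,-1],[0,0,-0.06,0,0,0,-1],[0,0,-0.03,0,0,0,-1],[0,0,0,0,0,0,-1],[0,0,-0.012,0,0,0,-1],[0,0,-0.012,0,0,0,-1],[0,0,-0.012,0,0,0,-1],[0,0,-0.003,0,0,0,-1],[0,0,0,0,0,0,-1],[0,0,0,0,0,0,-1]]

```text
time: 54.78
tool_pos: [444.3, 398.6, 67.5]
tcp_rot: [180.0, 0.0, -169.5]
ft_force: [0.3, 0.4, -1.2]
finger_gap: 19.1
grip_force: 59.8
```

Emit:
arm_command:
  targets:
    - [[0,0,0,0,0,0,1],[0,0,0,0,0,0,1],[0,0,0,0,0,0,1],[0,0,0,0,0,0,1],[0,0,0.05,0,0,0,1],[0,0,0.06,0,0,0,1],[0,0,0.06,0,0,0,1],[0,0,0,0,0,0,1],[0,0,0,0,0,0,1]]

```text
time: 55.9
tool_pos: [444.2, 398.5, 237.2]
tcp_rot: [180.0, 0.0, -169.5]
ft_force: [0.7, -0.2, -1.1]
finger_gap: 85.4
grip_force: 0.0
```

Run:
```python
from h import *
s=status.sense();print(s['tool_pos'],s['ft_force'])
m,im=snap('wrist','w11')
print(proj(m,[444.3,397.7,105]))
p=proj(m,[444.3,397.7,105]).astype(int)
for th in(45,60,75):
  for c in blobs(im.max(2)<th,300,(p[0]-50,p[1]-60,p[0]+50,p[1]+60))[:1]: print(th,cv2.minAreaRect(c))
s2,si=snap('side','s2')
cv2.imwrite('pics/c11.png',np.hstack([im[80:320,150:410],cv2.resize(si[110:190,160:250],(270,240))])[:,:,::-1])
```

```text
[444.18 398.46 237.24] [ 0.69 -0.16 -1.12]
[275.75 202.93]
45 ((278.0, 194.5), (79.0, 24.0), 90.0)
60 ((277.5, 194.5), (79.0, 25.0), 90.0)
75 ((277.5, 194.0), (82.0, 27.0), 90.0)
```

View pics/c11.png

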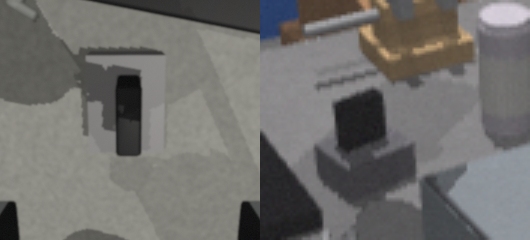

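The key stands upright and fully seated in its holder, and the gripper is clear of it.

```bash
python3 -c "
from bench import job
print(job.hand_in())"
```

```text
the job is handed in; nothing more can be done
None
```

Handed in, no verdict was returned: the two spacers found are standing in the chest, the cover is shut and locked, and the key is upright in its holder.

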